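Load the finishing tumbler and hold its hatch shut

ROBOT

A 7-joint arm with a two-finger parallel gripper is mounted at the origin on the work surface. World frame = base frame: x ahead of the robot, y to its left, z up, the work surface at z = 0. Lengths are in m, angles in rad, forces in N, time in s.
With the tool pointing down it reaches from about 0.425 to 0.875 m from the base axis. Payload 8.4 kg.
Tool frame: the origin (TCP) lies on the centre line of the jaws, within the pads' length; the fingertips stand 17 mm ahead of it and the grasp point (between the pads) lies 2 mm behind it; z points along the fingers, y is the line along which they close (so a half turn about z gives the same grasp; the last joint's range is limited). The gripper opens to 87 mm and grips with 3 to 60 N. Pads are 19 mm wide; open, the fingers measure 117 mm over their backs; the gripper's body (75 mm by 190 mm) begins 51 mm behind the grasp point.
Start: joints at [-1.428, 0.333, 0.04, 1.465, -0.013, 1.343, -0.059], TCP at [0.156, 0.631, 0.24] pointing down, gripper open.
Joint ranges: [-2.58, 2.58], [-0.38, 2.09], [-1.3, 1.39], [0.25, 2.4], [-1.5, 4.64], [0.08, 2.09], [-2.65, 2.65]. Speed limits (rad/s): [2.22, 2.22, 2.79, 2.79, 3.14, 3.14, 3.14].

INTERFACE

Orientations are given as a rotation vector (axis times angle).
In Python, from station import ctrl gives the robot as it stands. The module is installed in compiled form; this text tells all that it offers. Calls block until the motion is done:
- ctrl.movep(position, orientation): joint-space move of the TCP to a pose.
- ctrl.servo_line(position, vel=0.15, attitude=None, contact_N=None): straight line of the TCP; attitude=None keeps the orientation; vel is the mean speed in m/s. With contact_N (N) it stops when the force on the tool has changed by that much, and returns True; else False.
- ctrl.move_joints(angles): joint-space move.
- ctrl.command_gripper(opening, newtons=None): opening from 0.0 (shut) to 1.0 (fully open); newtons is the grip in N (None keeps the last); returns when the fingers have stopped.
- ctrl.dwell(seconds).
- ctrl.ik(position, orientation): joint angles nearest the present ones, or None.
- ctrl.read_state(): the state.
- ctrl.capture(name): name is "side" or "top" or "wrist"; returns a dict with "frame" (420x560x3 uint8, red, green, blue), "z_map" (420x560 float32, m along the optical axis (not along the pixel's ray), 0 where there is no reading), "mtx" (3x3 intrinsics, pixels), "pose" (4x4, takes a point from camera to world coordinates). Camera axes: x right, y down, z forward; pixel columns grow to the right and rows downward; lengths in m; the calibration is good to about 2 mm. A picture is of the moment at which its call begins.
A pose or a line that the arm cannot do raises ctrl.IKError and nothing moves.
- ctrl.hand_in(): hands the job in; it is judged then, once.
The state is a dict: "time_s": time; "joints": joint angles; "dq": joint speeds; "joint_efforts": joint torques, N m; "eef_pos": TCP position; "eef_rot": TCP orientation; "wrist_force": force on the tool from outside, world axes, zero at the start; "moment": the same for the moment, N m; "grip_width": opening from 0.0 (shut) to 1.0 (fully open); "grip_force": force on a finger pad.
Only numpy, scipy, OpenCV 4.12 (cv2) and the standard library are available. Lean on these libraries where they do the work, as an engineer would, in place of code of your own. Each camera call takes 0.05 s, during which the arm holds its last target. There are 200 camera calls.

TASK

Put the ball-shaped wooden finial into the open well of the grey tumbler, lowering it gently and setting it down on the bottom rather than dropping it. Next, with the sprung hatch still standing open, turn the steel quarter-turn stud until its blade and the slot line on its top run parallel to the hinge, in line with the slot in the hatch; only then swing the hatch down over the stud and press it firmly flush on the frame, without forcing it. Finish while still holding the hatch pressed shut (the stud is not turned again), and leave the other turnings and tools where they are.

Things in the scene. Friction and masses are not known exactly. Their poses are not given: they have to be found in the camera images.
- tumbler: Bench-top finishing tumbler: grey steel housing fixed to the bench, 220 (own x) x 240 (own y) x 100 mm high, a dark motor (80 mm long, 82 mm high) on its +x side. Origin: centre of its underside, on the bench; z up; yaw varies. Its flat top (the frame) has one open oblong well, a black rubber seal 4 mm high round the mouth. The hatch is hinged along the +y side; the stud stands near the -y side.
- well_floor (a point): Centre of the well's floor: tumbler frame (0, +10, 20) mm, 80 mm below the frame's top. The well is 150 (tumbler's x) x 120 mm with upright walls.
- hatch (a joint): Angle of the hatch, rad: 0 = flush on the frame, 1.75 = fully open against its stop. A spring always drives it open: it starts standing open and springs back whenever let go. Holding it shut takes about 7 N downward 150 mm from the hinge; pushing it over from fully open takes about 6 N there. Shut, it rests on a firm stop.
- hatch_hinge (a point): Middle of the hinge axis: tumbler frame (0, +105, 104) mm, the axis along the tumbler's x. Its own axes are the hatch's: parallel to the tumbler's when shut. The hatch is a plain aluminium plate, 200 mm along the hinge, reaching from 5 to 215 mm from the hinge along own -y; underside at own z = 0, outer face at own z = 8 mm (112 mm above the bench when shut).
- hatch_slot (a point): Centre, on the outer face, of the slot through the hatch: 44 mm long parallel to the hinge, 22 mm wide, 190 mm from the hinge. The stud's blade passes through it when the hatch shuts; a blade that is out of line stops the hatch.
- stud (a joint): Angle of the quarter-turn stud, rad: 0 = its blade lies along the tumbler's x, parallel to the hinge, in line with the slot of the hatch; positive = turned anticlockwise seen from above. Range -0.5 to 1.65; it starts 0.7 to 1.4 off. It turns stiffly (0.04 N m) and stays where it is left; it has no stop at 0.
- stud_grip (a point): Point on the stud's upright axis to grip, 20 mm above the frame's top: tumbler frame (0, -85, 120) mm. The stud is an upright steel blade 32 mm long (own x, turns with it) x 10 mm thick (own y), from 3 to 30 mm above the frame, with a dark slot line along its top. Grip it across its thickness.
- ball_center (a point): Centre of the ball finial, a plain light-wood ball 56 mm in diameter with a flat foot 24 mm across, so that it stands with its centre 25 mm above its support. About 65 g. It stands on the bench among the other turnings.
- ball: The same ball finial; origin at the centre of its foot, z up.
- spindle: Slim turned spindle of the same wood, 40 mm wide, 98 mm high, standing near the ball; leave it. Origin under its centre. The ball, spindle and mushroom knob change places between starts.
- mushroom: Small mushroom-shaped knob of the same wood, 52 mm wide, 40 mm high; leave it. Origin under its centre.
- driver: Screwdriver lying on the bench; leave it.
- mallet: Hammer with a wooden handle lying at the left; leave it.
- glue: White glue bottle, 56 mm wide, 150 mm high; leave it.
- plane: Block plane, 160 x 50 mm, about 60 mm high; leave it.
- square: Try square with a wooden stock lying at the left; leave it.
- offcut: Light-wood offcut, 180 x 60 x 35 mm; leave it.
- hatch_press (a point): Point on the hatch's outer face, 150 mm from the hinge, mid-width: a good place to push and press (any plain plate 60 to 165 mm from the hinge will do). Open, the outer face looks away from the well, to the tumbler's +y: push it over from there and down.
- hatch_edge (a point): Middle of the hatch's free edge, on the outer face, 215 mm from the hinge. Fully open it is about 210 mm above the hinge and 46 mm beyond it in the tumbler's +y.

How it is judged:
On the way, in this order (a step that is already met when the one before it is completed fails the run):
1. the ball finial rests on the bottom of the well, let go (x of ball_center in the frame of tumbler between -0.075 and 0.075 m and y of ball_center in the frame of tumbler between -0.05 and 0.07 m and z of ball_center in the frame of tumbler between 0 and 0.06 m and linear speed of ball below 0.03 m/s and contact force between ball and the fingers below 0.05 N), for 0.2 s.
2. the stud is turned in line with the hatch's slot while the hatch is still open (value of joint stud between -0.12 and 0.12 rad and value of joint hatch above 1 rad and velocity of joint stud between -0.3 and 0.3 rad/s), for 0.2 s.
At the end, for the whole second after the job is handed in: The robot is pressing the hatch (more than 2 N) and holds it within 0.025 rad of flush, the stud is within 0.12 rad of in line with the slot, and the ball finial rests on the bottom of the well, untouched (all of step 1 and value of joint hatch below 0.025 rad and (contact force between hatch and the fingers above 2 N or contact force between hatch and the arm above 2 N) and contact force between hatch and ball below 0.1 N and value of joint stud between -0.12 and 0.12 rad); the arm keeps its last pose, push and grip.
It fails at once if the ball is dropped into the well: it moves faster than 0.6 m/s there (horizontal distance between ball_center and well_floor below 0.08 m and z of ball_center in the frame of tumbler below 0.1 m and linear speed of ball above 0.6 m/s).
It fails at once if the ball is pressed or knocked hard against the tumbler (over 30 N) (contact force between ball and tumbler above 30 N).
It fails at once if the hatch is forced (over 60 N) (contact force between hatch and the fingers above 60 N or contact force between hatch and the arm above 60 N).
It fails at once if another turning or tool is moved more than 40 mm (distance of any of spindle, mushroom, driver, mallet, glue, plane, square, offcut from where it was at the start of the episode above 0.04 m).
It also fails if it takes over 72 s, if anything falls off the work surface, if the arm or the gripper's body presses on something with over 40 N, if the wrist force passes 120 N, or if a joint passes its speed limit or range.

## Working session

There is one attempt and no reset: what is moved stays moved. The work goes in short steps, each a Python script; the robot and the scene stay as the last script left them, time stands still between calls to the robot, and variables do not carry over. Pictures are saved under pics/ and viewed, at most 10 in all, crops included, and the job is handed in when it is done.

```bash
mkdir -p pics; cat > h.py <<'E'
import numpy as np, cv2
from scipy.spatial.transform import Rotation as R
from station import ctrl
def snap(cam,name):
    c=ctrl.capture(cam); cv2.imwrite(f'pics/{name}.png',c['frame'][:,:,::-1]); np.savez(f'pics/{name}.npz',**c); return c
def cloud(c):
    z=c['z_map']; h,w=z.shape; u,v=np.meshgrid(np.arange(w),np.arange(h)); K=c['mtx']
    P=np.stack([(u-K[0,2])/K[0,0]*z,(v-K[1,2])/K[1,1]*z,z],-1)
    W=P@c['pose'][:3,:3].T+c['pose'][:3,3]; W[z==0]=np.nan; return W
def down(yaw): # tool z down, tool y horizontal; yaw = heading of tool x
    return (R.from_euler('z',yaw)*R.from_euler('x',np.pi)).as_rotvec()
E
python3 - <<'E'
from h import *
a=snap('top','top0'); b=snap('side','side0')
s=ctrl.read_state(); print(s['time_s'],s['eef_pos'],R.from_rotvec(s['eef_rot']).as_matrix().round(2))
print(a['pose'].round(3),b['pose'].round(3),a['mtx'])
cv2.imwrite('pics/both.png',cv2.resize(np.vstack([a['frame'],b['frame']])[:,:,::-1],None,fx=.714,fy=.714))
E
```

```text
0.1 [0.15554983 0.6307094  0.23873979] [[-0.97  0.24 -0.  ]
 [ 0.24  0.97 -0.  ]
 [-0.   -0.   -1.  ]]
[[ 1.700e-02 -9.960e-01  8.600e-02  4.580e-01]
 [-1.000e+00 -1.900e-02 -1.400e-02 -1.000e-03]
 [ 1.600e-02 -8.600e-02 -9.960e-01  1.414e+00]
 [ 0.000e+00  0.000e+00  0.000e+00  1.000e+00]] [[ 0.905 -0.205  0.372  0.088]
 [-0.424 -0.441  0.791 -1.021]
 [ 0.002 -0.874 -0.486  0.74 ]
 [ 0.     0.     0.     1.   ]] [[401.86862467   0.         278.28366159]
 [  0.         401.86862467 208.97543604]
 [  0.           0.           1.        ]]
```

View pics/top0.png

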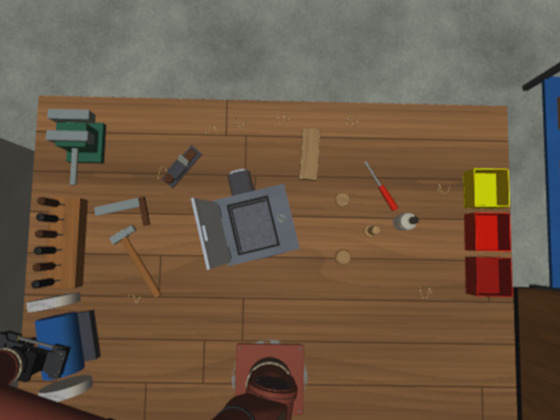

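View pics/side0.png

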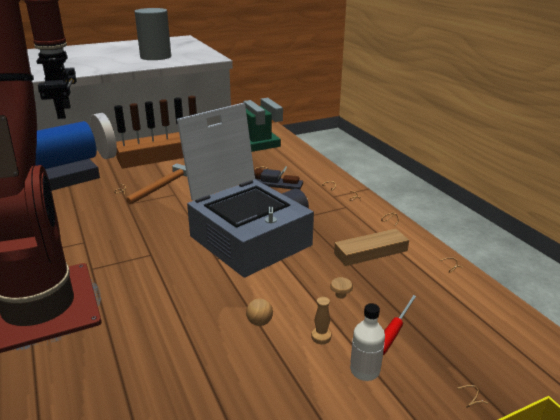

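The top view shows the tumbler at about (245,225): hatch side to the left (world +y), motor up, stud at (281,217). The ball is at (343,257) and the mushroom at (343,199). The side view confirms this, with the ball at (259,312), the spindle at (321,320) and the mushroom at (341,285).

```bash
python3 - <<'E'
from h import *
c=dict(np.load('pics/top0.npz')); W=cloud(c)
z=W[...,2]
roi=np.zeros(z.shape,bool); roi[160:290,185:310]=1
m=(roi&(z>.09)&(z<.11)).astype(np.uint8)
n,l,st,ce=cv2.connectedComponentsWithStats(m); k=1+np.argmax(st[1:,4]); pts=W[l==k][:,:2].astype(np.float32)
r=cv2.minAreaRect(pts); print('frame rect',r, cv2.boxPoints(r), len(pts))
for nm,(u,v) in dict(ball=(343,257),mush=(343,199),spin=(371,231)).items():
    s=W[v-14:v+15,u-14:u+15].reshape(-1,3); s=s[s[:,2]>.012]; print(nm,s.mean(0),s.min(0),s.max(0),len(s))
c2=dict(np.load('pics/side0.npz')); W2=cloud(c2)
s=W2[290:332,238:282].reshape(-1,3); s=s[s[:,2]>.012]
A=np.c_[2*s,np.ones(len(s))]; x=np.linalg.lstsq(A,(s**2).sum(1),rcond=None)[0]; print('ball sphere fit',x[:3],np.sqrt(x[3]+x[:3]@x[:3]))
s=W2[180:270,185:315].reshape(-1,3); s=s[(s[:,2]>.092)&(s[:,2]<.108)]; r=cv2.minAreaRect(s[:,:2].astype(np.float32)); print('side frame',r)
t=W2[200:224,258:284].reshape(-1,3); t=t[(t[:,2]>.113)&(t[:,2]<.14)]; print('stud',t.mean(0),len(t))
E
```

```text
frame rect ((0.5224784016609192, 0.05175056308507919), (0.2203688770532608, 0.23885028064250946), 14.65418815612793) [[ 0.38566554  0.13941589]
 [ 0.44609094 -0.09166467]
 [ 0.65929127 -0.03591476]
 [ 0.59886587  0.1951658 ]] 2988
ball [ 0.41902303 -0.24275724  0.04246395] [ 0.39237518 -0.27020084  0.01765672] [ 0.44377192 -0.21867235  0.05745812] 206
mush [ 0.61697571 -0.24189412  0.03427804] [ 0.5926242  -0.26748787  0.02142124] [ 0.64195    -0.21757319  0.04402102] 164
spin [ 0.51059605 -0.33677135  0.06130806] [ 0.49369361 -0.3545639   0.01203137] [ 0.52869513 -0.32182015  0.10209876] 117
ball sphere fit [ 0.41749423 -0.24676422  0.02617604] 0.026483620571538836
side frame ((0.5221787691116333, 0.05369328707456589), (0.22603720426559448, 0.2504941523075104), 14.631474494934082)
stud [ 0.540076   -0.0375501   0.12491093] 46
```

```bash
cat >> h.py <<'E'
T0=np.array([.522,.052]); YAW=np.radians(14.65)
def tw(p): # tumbler mm -> world m
    p=np.array(p)/1000; c,s=np.cos(YAW),np.sin(YAW)
    return np.array([T0[0]+c*p[0]-s*p[1],T0[1]+s*p[0]+c*p[1],p[2]])
E
python3 - <<'E'
from h import *
B=np.array([.418,-.245])
for yaw in (YAW+np.pi/2,YAW-np.pi/2):
  for p in [(.156,.6,.47),(*B,.45),(*B,.037),tw((0,10,250)),tw((0,10,57))]:
    q=ctrl.ik(p,down(yaw)); print(np.degrees(yaw).round(),np.round(p,2),None if q is None else np.round(q,2))
for th in (0,.7,1.4):
  for f in (0,np.pi):
    q=ctrl.ik(tw((0,-85,123)),down(YAW+th+f)); print('stud',th,f,None if q is None else np.round(q,2))
# hatch: tool direction tilt b, tool y along hinge
def pose(a,b,r=150,gap=0,f=1):
    P=np.array([0,105-r*np.cos(a)+8*np.sin(a),104+r*np.sin(a)+8*np.cos(a)])
    zt=-np.array([0,np.sin(b),np.cos(b)]); y=np.array([f,0,0.]); M=np.c_[np.cross(y,zt),y,zt]
    return tw(P-zt*(17+gap)),(R.from_euler('z',YAW)*R.from_matrix(M)).as_rotvec()
for f in (1,-1):
  for bm in (0,.4,.8,1.2,1.5):
    print(f,bm,[ctrl.ik(*pose(a,min(a,bm),gap=g,f=f)) is not None for a,g in ((1.75,40),(1.75,0),(1.4,0),(1,0),(.6,0),(.3,0),(0,0))])
E
```

```text
105.0 [0.16 0.6  0.47] [-1.53  0.26  0.2   1.1  -0.05  1.78 -1.09]
105.0 [ 0.42 -0.24  0.45] [ 0.36 -0.04  0.07  1.46  0.    1.71  0.69]
105.0 [ 0.42 -0.24  0.04] [-0.56  0.45  1.19  2.11 -0.53  0.92  1.18]
105.0 [0.52 0.06 0.25] [-0.91  0.06  0.75  1.79 -0.04  1.31  0.1 ]
105.0 [0.52 0.06 0.06] [-0.85  0.32  0.75  2.   -0.27  0.92  0.29]
-75.0 [0.16 0.6  0.47] [-1.24  0.28 -0.2   1.08  0.06  1.79  1.97]
-75.0 [ 0.42 -0.24  0.45] [ 0.79 -0.02 -0.35  1.45 -0.01  1.71 -2.44]
-75.0 [ 0.42 -0.24  0.04] [-0.59  0.48  1.23  2.11 -0.57  0.94 -1.92]
-75.0 [0.52 0.06 0.25] None
-75.0 [0.52 0.06 0.06] [-1.18  0.54  1.22  2.01 -0.61  1.02 -2.55]
stud 0 0 [-0.83  0.31  0.95  1.9  -0.28  1.08 -1.08]
stud 0 3.141592653589793 [-0.77  0.28  0.87  1.9  -0.25  1.07  2.02]
stud 0.7 0 [-0.83  0.31  0.95  1.9  -0.28  1.08 -0.38]
stud 0.7 3.141592653589793 [ 0.88  0.42 -1.09  1.82  0.41  1.15  2.18]
stud 1.4 0 [-0.83  0.31  0.95  1.9  -0.28  1.08  0.32]
stud 1.4 3.141592653589793 [-1.08  0.58  1.38  1.91 -0.62  1.19 -2.53]
1 0 [True, True, True, True, True, True, True]
1 0.4 [True, True, True, True, True, True, True]
1 0.8 [True, True, True, True, True, True, True]
1 1.2 [True, True, True, True, True, True, True]
1 1.5 [True, True, True, True, True, True, True]
-1 0 [False, False, False, False, False, True, True]
-1 0.4 [True, True, True, True, True, False, True]
-1 0.8 [True, True, True, True, True, False, True]
-1 1.2 [True, True, True, True, True, False, True]
-1 1.5 [True, True, True, True, True, False, True]
```

```bash
python3 - <<'E'
from h import *
B=np.array([.418,-.245]); o=down(YAW+np.pi/2)
ctrl.movep((.156,.6,.47),o)
ctrl.movep((*B,.45),o)
ctrl.movep((*B,.17),o)
s=ctrl.read_state(); print(s['time_s'],s['eef_pos'],s['joints'],s['grip_width'])
c=snap('wrist','w1'); W=cloud(c)
m=(W[...,2]>.015)&(W[...,2]<.062)&(np.hypot(W[...,0]-B[0],W[...,1]-B[1])<.05)
p=W[m]; print(len(p),p.min(0),p.max(0))
A=np.c_[2*p,np.ones(len(p))]; x=np.linalg.lstsq(A,(p**2).sum(1),rcond=None)[0]; print('fit',x[:3],np.sqrt(x[3]+x[:3]@x[:3]))
E
```

```text
5.2583 [ 0.41906493 -0.24520722  0.17109946] [-0.73435837  0.03743862  1.2222979   1.98594982 -0.03891428  1.14151413
  0.7601036 ] 0.9949876413577715
3020 [ 0.38796384 -0.27119477  0.02172048] [ 0.44302088 -0.21750213  0.05616667]
fit [ 0.41546698 -0.24529523  0.0268805 ] 0.027409316465177025
```

View pics/w1.png

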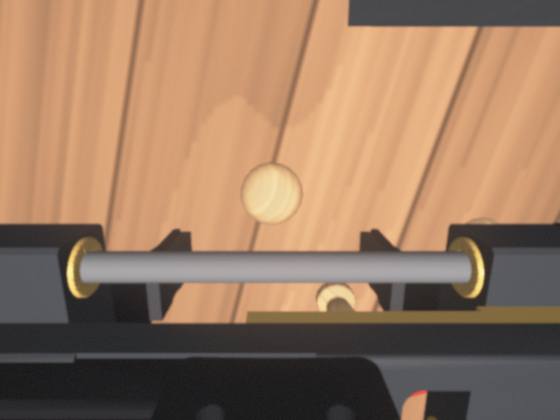

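The ball is at (272,193), midway between the open fingers. The spindle at (335,298) is clear of them. I'll grasp and carry.

```bash
python3 - <<'E'
from h import *
B=np.array([.4165,-.245]); o=down(YAW+np.pi/2)
ctrl.servo_line((*B,.037),.12)
ctrl.command_gripper(0.0,12)
s=ctrl.read_state(); print(s['time_s'],s['eef_pos'],s['grip_width'],s['grip_force'])
ctrl.servo_line((*B,.22),.15)
s=ctrl.read_state(); print(s['grip_width'],s['grip_force'])
t=tw((0,10,220)); ctrl.servo_line(t,.2)
c=snap('wrist','w2')
s=ctrl.read_state(); print(s['time_s'],s['eef_pos'],t,s['grip_width'],s['grip_force'],s['wrist_force'])
E
```

```text
7.225 [ 0.41652727 -0.24496735  0.03704546] 0.6272483595866102 12.000104619073682
0.6298445666201697 11.999948714801576
10.4083 [0.51936389 0.06062303 0.22013516] [0.51947086 0.06167489 0.22      ] 0.6319206295901102 11.999883909593336 [ 0.3900355  -0.15383035 -1.07649585]
```

View pics/w2.png

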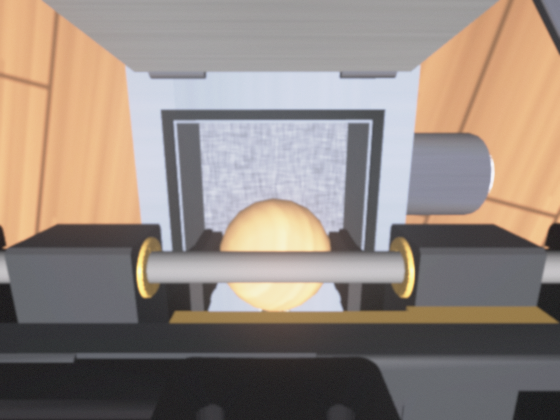

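The ball (275,255) is centred between the well walls (170 to 380), and the hatch is behind it. Next I lower it slowly with contact sensing.

```bash
python3 - <<'E'
from h import *
t=tw((0,10,0))
ctrl.servo_line((t[0],t[1],.07),.1)
hit=ctrl.servo_line((t[0],t[1],.053),.02,contact_N=3)
s=ctrl.read_state(); print(hit,s['time_s'],s['eef_pos'],s['grip_width'],s['wrist_force'])
ctrl.command_gripper(0.85)
ctrl.dwell(.2)
ctrl.servo_line((t[0],t[1],.22),.12)
p=tw((0,-60,260)); ctrl.servo_line(p,.2)   # stud look
c=snap('wrist','w3')
s=ctrl.read_state(); print(s['time_s'],s['eef_pos'],s['joints'],s['grip_width'])
E
```

```text
True 12.7 [0.51933782 0.06168251 0.05677397] 0.6232314255666134 [0.21155651 0.65039736 2.39367728]
15.675 [ 0.53673038 -0.00510497  0.25921023] [-0.93050412  0.10907856  0.93575593  1.74600258 -0.08997755  1.33407382
  0.2803647 ] 0.8444804737245194
```

View pics/w3.png

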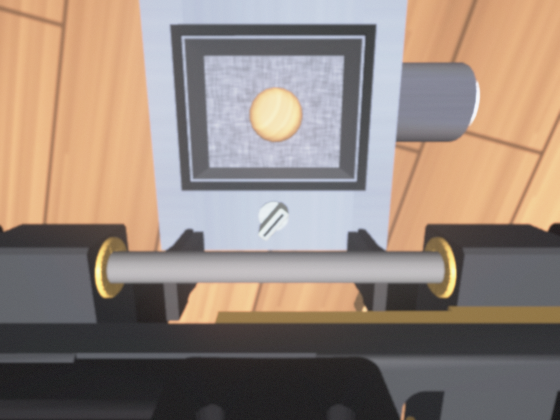

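The ball rests in the well at (275,115). The stud is at (273,218), with its blade running lower-left to upper-right at roughly 50° to the hinge. I'll measure it from the depth map.

```bash
python3 - <<'E'
from h import *
c=dict(np.load('pics/w3.npz')); W=cloud(c)
roi=np.zeros(W.shape[:2],bool); roi[190:245,245:305]=1
m=roi&(W[...,2]>.122)&(W[...,2]<.14)
p=W[m]; print(len(p),p.mean(0))
r=cv2.minAreaRect((p[:,:2]*1000).astype(np.float32)); print('blade',r)
d=p[:,:2]-p[:,:2].mean(0); w,v=np.linalg.eigh(d.T@d); a=np.degrees(np.arctan2(v[1,1],v[0,1])); print('PCA heading',a%180,'rel',(a-14.65)%180)
# dark slot line inside the blade, ray cast to z=.13
g=cv2.cvtColor(c['frame'],cv2.COLOR_RGB2GRAY); mm=cv2.erode(m.astype(np.uint8),np.ones((3,3)))>0
v_,u_=np.nonzero(mm&(g<np.percentile(g[mm],25)))
K=c['mtx'];ray=np.stack([(u_-K[0,2])/K[0,0],(v_-K[1,2])/K[1,1],np.ones(len(u_))],-1)@c['pose'][:3,:3].T
q=c['pose'][:3,3]+ray*((.13-c['pose'][2,3])/ray[:,2])[:,None]
vx,vy,x0,y0=cv2.fitLine(q[:,:2].astype(np.float32),cv2.DIST_HUBER,0,1e-5,1e-5).ravel(); print('line heading',np.degrees(np.arctan2(vy,vx))%180,x0,y0,len(q))
# seal
s=np.zeros(W.shape[:2],bool); s[20:192,165:380]=1
k=s&(g<60)&(W[...,2]>.09)&(W[...,2]<.115); P=(W[k][:,:2]*1000).astype(np.float32); print('seal',cv2.minAreaRect(P),len(P))
print('stud expected',tw((0,-85,120)))
E
```

```text
457 [ 0.54032234 -0.02769238  0.13024114]
blade ((540.5418090820312, -29.110597610473633), (32.3250846862793, 10.311326026916504), 64.16798400878906)
PCA heading 64.7787666527515 rel 50.1287666527515
line heading 66.98776 0.54034 -0.029564608 74
seal ((0.0, 0.0), (0.0, 0.0), 0.0) 0
stud expected [ 0.54349767 -0.03023655  0.12      ]
```

```bash
python3 - <<'E'
from h import *
S=np.array([.5405,-.029]); h0=np.radians(64.6)
ctrl.movep((*S,.19),down(h0))
ctrl.command_gripper(0.5)
print(ctrl.servo_line((*S,.124),.08,contact_N=8))
ctrl.command_gripper(0.0,25)
s=ctrl.read_state(); print(s['time_s'],s['eef_pos'],s['grip_width'],s['wrist_force'],s['moment'])
p=s['eef_pos']
for h in np.linspace(h0,YAW,6)[1:]:
    ctrl.movep(p,down(h))
ctrl.dwell(.2)
s=ctrl.read_state(); print(s['time_s'],s['eef_pos'],s['wrist_force'],s['moment'],R.from_rotvec(s['eef_rot']).as_matrix()[:,0])
ctrl.command_gripper(0.5)
ctrl.servo_line((p[0],p[1],.2),.12)
q=tw((0,-60,260)); ctrl.movep(q,down(YAW+np.pi/2))
c=snap('wrist','w4'); W=cloud(c); print(ctrl.read_state()['time_s'])
roi=np.zeros(W.shape[:2],bool); roi[190:245,240:310]=1
m=roi&(W[...,2]>.122)&(W[...,2]<.14); r=cv2.minAreaRect((W[m][:,:2]*1000).astype(np.float32)); print(r)
d=W[m][:,:2]; d=d-d.mean(0); w,v=np.linalg.eigh(d.T@d); print('PCA',np.degrees(np.arctan2(v[1,1],v[0,1]))%180)
E
```

```text
False
18.7417 [ 0.5408048  -0.02912249  0.12408203] 0.11082319282230604 [ 1.32448768 -1.7832975  -1.56590803] [-0.21313799 -0.4296472   0.04520113]
20.3 [ 0.54077313 -0.02908485  0.12405876] [-0.12565752  0.83786927  1.69905051] [0.03377249 0.04889301 0.02579064] [9.66284558e-01 2.57476504e-01 5.87643085e-05]
23.2167
((540.398193359375, -28.977237701416016), (31.691465377807617, 10.874464988708496), 15.156222343444824)
PCA 15.88235121825025
```

View pics/w4.png

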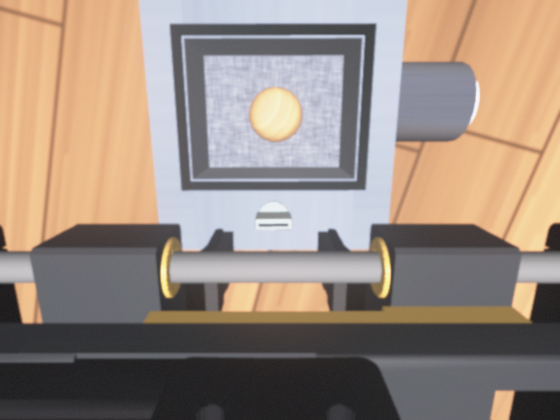

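The blade is now parallel to the hinge at (273,222), within about 1°, and the ball is still in place at (275,115). Next I swing the hatch down, with the fingertips following its arc.

```bash
cat >> h.py <<'E'
T0=np.array([.519,.053])
def pose(a,b,r=150,gap=0):
    P=np.array([0,105-r*np.cos(a)+8*np.sin(a),104+r*np.sin(a)+8*np.cos(a)])
    zt=-np.array([0,np.sin(b),np.cos(b)]); y=np.array([1,0,0.]); M=np.c_[np.cross(y,zt),y,zt]
    return tw(P-zt*(17+gap)),(R.from_euler('z',YAW)*R.from_matrix(M)).as_rotvec()
E
python3 - <<'E'
from h import *
BM=1.1
ctrl.command_gripper(0.0,20)
p=tw((0,-60,450)); ctrl.servo_line(p,.25)
g,o=pose(1.75,BM,gap=50)
ctrl.movep(g+[0,0,.2],o)
s=ctrl.read_state(); print(s['time_s'],s['eef_pos'],s['joints'])
ctrl.servo_line(g,.15)
f0=np.array(ctrl.read_state()['wrist_force']); print('f0',f0)
print(ctrl.servo_line(pose(1.72,BM)[0],.06,contact_N=4))
for a in np.arange(1.7,.19,-.1):
    q,o=pose(a,min(a,BM)); ctrl.servo_line(q,.1,attitude=o)
    s=ctrl.read_state(); f=np.array(s['wrist_force']); print(round(a,2),s['time_s'],f.round(1))
    if np.linalg.norm(f-f0)>28: print('STOP'); break
snap('side','s5')
E
```

```text
26.125 [0.46864849 0.24538389 0.4801721 ] [-1.54072535  0.43618049  0.74705517  1.3545961   0.69366227  2.00199359
 -0.37531165]
f0 [-0.45663423 -0.01000917  0.31621785]
True
1.7 28.5833 [ 1.2  6.4 -2.7]
1.6 28.8833 [ 0.1  6.3 -1.5]
1.5 29.1833 [-0.8  5.8 -1.1]
1.4 29.4833 [-2.8  5.1  0.2]
1.3 29.7833 [-2.1  5.4  0.1]
1.2 30.0833 [-3.6  5.7  2.7]
1.1 30.3833 [-1.5  3.8  2.4]
1.0 30.6833 [0.4 1.8 7.3]
0.9 30.9833 [0.1 1.5 6.4]
0.8 31.2833 [-0.5  1.4  7.7]
0.7 31.5833 [0.4 1.  8.3]
0.6 31.8833 [-0.7  0.6  7.6]
0.5 32.1833 [-0.7 -1.4  7.7]
0.4 32.4833 [-0.9 -1.6  7.7]
0.3 32.7833 [-0.3 -2.2  7.9]
0.2 33.0833 [-1.4 -1.7  7.5]
```

View pics/s5.png

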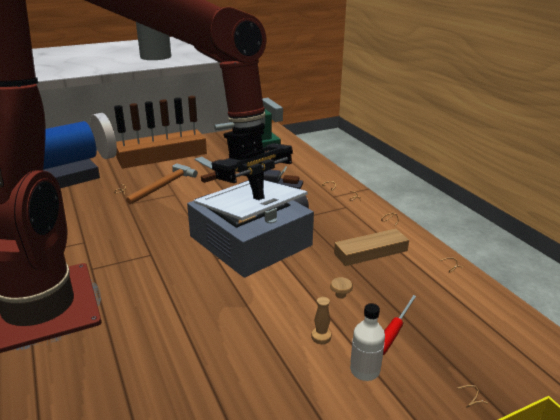

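The hatch is almost shut, with the fingertips on it at about (258,197). The slot is over the stud at (270,213), and the push force is a steady 8 N or so. Now I press it home.

```bash
python3 - <<'E'
from h import *
for a in (.13,.07,.03):
    q,o=pose(a,a); ctrl.servo_line(q,.06,attitude=o); print(a,np.round(ctrl.read_state()['wrist_force'],1))
q,o=pose(0,0)
x=ctrl.read_state()['eef_pos']; z=x[2]
for i in range(14):
    z-=.001; ctrl.servo_line((q[0],q[1],z),.02,attitude=o); ctrl.dwell(.1)
    s=ctrl.read_state(); f=s['wrist_force'][2]; print(round(z,4),round(s['eef_pos'][2],4),round(f,1))
    if f>18: break
ctrl.dwell(.4); s=ctrl.read_state(); print(s['time_s'],s['wrist_force'],s['eef_pos'],'flush TCP z',q[2])
c=snap('side','s6'); W=cloud(c); cv2.imwrite('pics/s6c.png',cv2.resize(c['frame'][150:280,170:330,::-1],None,fx=4,fy=4))
t=dict(np.load('pics/side0.npz'))
P=W[180:230,190:310].reshape(-1,3); P=P[(P[:,2]>.1)&(P[:,2]<.125)]
C,s_=YAW,0; e=np.array([-np.sin(YAW),np.cos(YAW)]); yy=(P[:,:2]-T0)@e
for lo,hi in((-.09,-.05),(-.05,0),(0,.05),(.05,.09)): k=(yy>lo)&(yy<hi); print(lo,k.sum(),np.median(P[k,2]))
E
```

```text
0.13 [-1.3  0.1  6.3]
0.07 [-0.5 -0.1  6.3]
0.03 [-0.7  1.   6.7]
0.1325 0.1326 6.4
0.1315 0.1316 6.4
0.1305 0.1306 5.6
0.1295 0.1297 6.6
0.1285 0.1292 14.8
0.1275 0.1289 23.3
36.5083 [-6.95883418 -1.0314557  23.91404687] [0.52965291 0.01004089 0.12890952] flush TCP z 0.129
-0.09 663 0.11053870052092063
-0.05 718 0.11053485560880338
0 572 0.11053902521262182
0.05 309 0.11078375488420866
```

View pics/s6c.png

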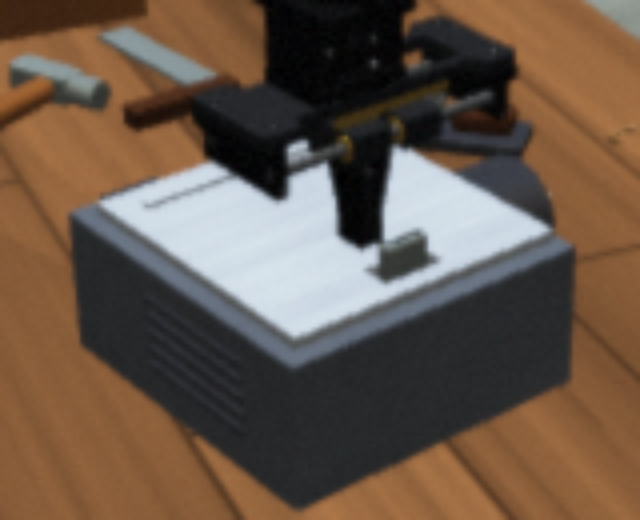

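The hatch is flush: its surface reads level and it rests on a firm stop. The stud blade stands up through the slot at (405,255), and I'm pressing with about 24 N. Handing in.

```bash
python3 -c "
from station import ctrl
print(ctrl.hand_in())"
```

```text
the job is handed in; nothing more can be done
None
```

The job is handed in (no verdict came back): the ball is resting in the well, the stud is in line with the slot to about 1°, and the arm is holding the hatch flush at about 24 N, at roughly 36.5 s of the 72 s limit.

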